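# Park the locking bolt and draw out a loading slide

### The arm

A 7-joint arm with a two-finger parallel gripper is mounted at the origin on a cart in front of the work surface, level with it; the furniture and walls round the work are solid. World frame = base frame: x ahead of the robot, y to its left, z up, the work surface at z = 0. Lengths are in m, angles in rad, forces in N, time in s.
With the tool pointing down it reaches from about 0.425 to 0.875 m from the base axis. Payload 8.4 kg.
Tool frame: the origin (TCP) lies midway between the tips of the shut fingers; the grasp point (between the pads) lies 19 mm behind it; x points along the fingers, y is the direction in which the jaws open and shut, and the axes are right-handed (so a half turn about x gives the same grasp; the last joint's range is limited). The gripper opens to 87 mm and grips with 3 to 60 N. Pads are 19 mm wide; open, the fingers measure 117 mm over their backs; the gripper's body (75 mm by 190 mm) begins 51 mm behind the grasp point.
Start: joints at [-0.099, 0.333, 0.04, 1.465, -0.013, 1.343, -0.059], TCP at [0.65, -0, 0.223] pointing down, gripper open.
Joint ranges: [-2.58, 2.58], [-0.38, 2.09], [-1.3, 1.39], [0.25, 2.4], [-1.5, 4.64], [0.08, 2.09], [-2.65, 2.65]. Speed limits (rad/s): [2.22, 2.22, 2.79, 2.79, 3.14, 3.14, 3.14].

### API

Orientations are given as a 3x3 rotation matrix whose columns are the frame's x, y, z axes.
In Python, from plant import env, eyes gives the robot as it stands. The module is installed in compiled form; this text tells all that it offers.
- The arm moves only by the shell command python3 -m handwheel 'ROWS' [OPENING] [FORCE]. ROWS is JSON, a list of rows, each an object with "slide": the shift along the world's x, y, z in mm, a list of three; "rotation": the turn, a rotation vector about the world's x, y, z in degrees, a list of three. In form: [{"slide": [dx, dy, dz], "rotation": [wx, wy, wz]}, ...]. A call has 1 to 10 rows; each row is the pose to reach, as a shift and turn from the pose commanded when the call began; what a row does not reach only later rows make up. A row lasts 1/10 s, in which the tool goes at most 50 mm and 8.59 degrees, less where a joint would pass 70% of its speed; a pose out of reach is approached as far as the arm can. A call with a gripper value outside its range is refused whole. OPENING is the opening in per cent of the stroke, from 0 (shut) to 100 (fully open), set as the call begins (- or left out, the last holds). The fingers move at their own pace and stop on an object; FORCE is the grip in N (left out, the last holds). Time passes only in rows, so rows that repeat a pose let the fingers close. It gives the time, the measured TCP pose, the force and the opening at its end, in the units of the state.
- env.observe(): the state, without advancing time (a new reading comes with each control period).
- eyes.read_camera(name): name is "scene" or "side" or "wrist"; returns a dict with "frame" (400x640x3 uint8, blue, green, red), "fovy" (degrees; the focal length in pixels is half the picture's height over the tangent of half this angle, whatever the lens; pixels are square), "cx", "cy" (the principal point, pixels), "dist" ([k1, k2, p1, p2, k3] as OpenCV has them; the pictures are not rectified), "rvec" (rotation vector, rad) and "tvec" (3), from world to camera coordinates, as OpenCV has them; the wrist camera has in their place "T_tool_cam" (4x4, takes a point from camera to tool coordinates, whose origin is the TCP and whose axes are the tool frame's). Camera axes: x right, y down, z forward; pixel columns grow to the right and rows downward; lengths in m; the calibration is good to about 2 mm. A picture is of the moment at which its call begins: read the wrist's pose just before it. There is no depth.
- env.hand_in(): hands the job in, once; it reports no verdict.
The state is a dict: "t": time; "qpos": joint angles; "qvel": joint speeds; "tau": joint torques, N m; "ee_pos": TCP position; "tcp_rot": TCP orientation; "ft_force": force on the tool from outside, world axes, zero at the start; "torque": the same for the moment, N m; "width": opening from 0.0 (shut) to 1.0 (fully open).
Only numpy, scipy, OpenCV 4.12 (cv2) and the standard library are available. Lean on these libraries where they do the work, as an engineer would, in place of code of your own. Each camera call takes 0.05 s, during which the arm holds its last target. There are 200 camera calls.

### The job

Bring the loading slide out so that its valve housing can be unloaded: by its ball handle, draw the spring bolt back out of the slide's bore and park it in the side notch of its sleeve, so that it stays out by itself. Then pinch the two catch buttons on the slide's grip head together, draw the slide out to its stop and let go, so that the catch snaps out and holds it there. The housing must stay seated in its nest, and leave the bottles and the bearing around the fixture where they are.

Things in the scene. Friction and masses are not known exactly. Their poses are not given: they have to be found in the camera images.
- fixture: Fixed slide fixture of bare aluminium and steel, base plate 132 x 108 x 12 mm, wider on its +y side where it carries the bolt. Origin on the bench midway between the rails, 80 mm behind the plate's front edge; +x along the rails to the closed rear end, -x to the grip head and the way the slide comes out, +y from slide to bolt, z up. Rails at |y| = 28..46 mm, 42 mm high, screw heads 3 mm more.
- bolt_axis (a point): Fixed point on the bolt's axis (along fixture y), at fixture x 5, y 72, z 30 mm, with the fixture's axes. The bolt lies in a steel sleeve of 32 mm diameter, y = 51..106 mm (36 mm flange at 46..51). The sleeve is cut for the handle's stem: a straight slot along the top, y = 68..98 mm, and at its outer end a hook-shaped side notch that leads to the front (-x), then back toward the slide to a seat.
- ball (a point): Centre of the black ball (18 mm diameter) on the bolt's handle: the ball stands 42 mm from the bolt's axis on a round stem of 6 mm diameter. At the start it stands straight up in the slot, 72 mm above the bench. It moves only along the bolt's axis (fixture +y draws the bolt out) and round that axis (from straight up toward the front, -x).
- bolt (a joint): How far the bolt is drawn out of the slide, m: 0 home (pin 10 mm deep in the slide's bore, locking it), 0.023 at the end of the slot. A spring pulls it home, 5 N at 0 and 10 N at 0.023. From 0.020 to 0.023 the stem is clear of the tongue between slot and notch and can be turned; short of that the tongue blocks it. Parked, the spring has drawn it back to 0.016, onto the notch's seat.
- handle (a joint): Turn of the bolt's handle about the bolt's axis, rad: 0 straight up, grows as the ball goes over to the front (fixture -x) and down; 1.09 (62 degrees) is the end of the notch, where the ball is 37 mm in front of the axis and 19 mm above it. It turns lightly and has no return spring; its own weight holds it down in the notch.
- slide (a joint): How far the slide is drawn out (toward fixture -x), m: 0 at the work position, 0.040 at its stop, fully out. It runs with about 2 N of friction. It is locked by the bolt (unless drawn at least 0.011) and by the catch.
- head_grip (a point): Point midway between the two catch buttons, 46 mm above the bench, in the grey grip head at the slide's front (29 mm in x, 37 in y, top 60 mm above the bench, screws 3 mm more); has the fixture's axes, moves with the slide. The black ribbed buttons on the head's +y and -y sides are 22 mm long, 34..57 mm above the bench, 54 mm over their outer faces. Tool tray and tape below are 21 mm high.
- button_left (a joint): How far the button on the head's +y side is pressed in, m: 0 out, 0.007 fully in; its spring takes 3.6 N to start, 7.8 N fully in. Its tooth stands 3.5 mm deep in a pocket of the rail; both buttons must be in by over 0.004 for the slide to start. Past the pocket the teeth run along the rail; at the slide's stop they snap into the outer pocket once the buttons are let go (back to 0).
- button_right (a joint): The same for the button on the head's -y side.
- housing_centre (a point): Centre of the body of the loose aluminium valve housing (45 x 30 mm base, body 31 mm high, with a light insert on top to 37 mm; 160 g) that lies in the slide's nest, long side along fixture x; 15.5 mm above its underside.
- nest_floor (a point): Middle of the nest's floor on the slide, 37 mm above the bench, under the middle of the housing; steel locating stops 8 mm high stand round it. Moves with the slide.
- oil_bottle_mid (a point): Small white oil bottle with a spout, loose, 38 mm diameter, 105 mm high, standing to the right (-y) of the fixture; point on its axis half-way up.
- thread_bottle_mid (a point): Small red bottle with a blue tip, loose, 16 x 26 mm, 70 mm high, standing to the right of the fixture near its front; point half-way up.
- bearing_mid (a point): Ball bearing lying flat on the bench in front of the bolt, loose, 26 mm diameter, 8 mm thick; its centre.

How it is judged:
By the outcome, as a careful person would: the job done as asked, in the order asked, and still so for the second after the job is handed in, with the robot touching nothing.
It also fails if it takes over 56 s, if anything falls off the work surface, if the arm or the gripper's body presses on something with over 40 N, if the wrist force passes 120 N, or if a joint passes its speed limit or range.

## Working session

There is one attempt and no reset: what is moved stays moved. The work goes in short steps, Python scripts to look and compute and a shell command to move; the robot and the scene stay as the last step left them, time stands still between calls to the robot, and variables do not carry over. Pictures are saved under pics/ and viewed, about 8 in all and at most 12, crops included, and the job is handed in when it is done.

```bash
mkdir -p pics; cat > h.py <<'E'
import numpy as np, cv2
from plant import env, eyes
def cam(name):
    s=env.observe(); c=eyes.read_camera(name)
    f=c["frame"]; h=f.shape[0]
    fl=h/2/np.tan(np.radians(c["fovy"])/2)
    K=np.array([[fl,0,c["cx"]],[0,fl,c["cy"]],[0,0,1]]); D=np.array(c["dist"],float)
    if "rvec" in c:
        R=cv2.Rodrigues(np.array(c["rvec"],float))[0]; t=np.array(c["tvec"],float).ravel()
    else:
        T=np.eye(4); T[:3,:3]=s["tcp_rot"]; T[:3,3]=s["ee_pos"]; T=np.linalg.inv(T@np.array(c["T_tool_cam"]))
        R=T[:3,:3]; t=T[:3,3]
    return f,K,D,R,t
def ray(C,uv):
    f,K,D,R,t=C
    n=cv2.undistortPoints(np.array([[uv]],float),K,D)[0,0]
    return -R.T@t, R.T@np.array([n[0],n[1],1.])
def onz(C,uv,z):
    o,d=ray(C,uv); return o+d*(z-o[2])/d[2]
def two(C1,a,C2,b):
    o1,d1=ray(C1,a);o2,d2=ray(C2,b)
    s=np.linalg.lstsq(np.c_[d1,-d2],o2-o1,rcond=None)[0]
    p,q=o1+d1*s[0],o2+d2*s[1]; return (p+q)/2,np.linalg.norm(p-q)
def proj(C,p):
    f,K,D,R,t=C
    return cv2.projectPoints(np.array(p,float).reshape(-1,1,3),cv2.Rodrigues(R)[0],t,K,D)[0][:,0]
E
python3 - <<'E'
from h import *
for n in ["scene","side","wrist"]:
    C=cam(n); cv2.imwrite(f"pics/{n}0.png",C[0]); print(n,-C[3].T@C[4], C[1][0,0])
a=cv2.imread("pics/scene0.png")
s=env.observe();print(s)
E
```

```text
scene [0.14055508 0.55139337 0.50908682] 487.17112791482305
side [ 0.53649007 -0.63951487  0.6361531 ] 396.1241661773909
wrist [0.65027516 0.06950229 0.38427881] 283.8860662352609
{'t': 0.15, 'qpos': array([-0.09915403,  0.33371486,  0.03985896,  1.46608254, -0.01342949,
        1.34330541, -0.05852672]), 'qvel': array([-0.00073803, -0.00085284, -0.00108645, -0.00110861,  0.00072178,
        0.00013112,  0.00047903]), 'tau': array([ 1.24259990e-03, -6.56844234e+01,  1.33660264e+00, -4.04110801e+01,
       -5.95439016e-02,  4.17590642e-02, -1.22402304e-05]), 'ee_pos': array([ 6.49623456e-01, -3.24338898e-05,  2.21878138e-01]), 'tcp_rot': array([[-1.24392995e-03,  9.99999223e-01, -8.00764435e-05],
       [-4.59810761e-05, -8.01337026e-05, -9.99999996e-01],
       [-9.99999225e-01, -1.24392627e-03,  4.60807211e-05]]), 'ft_force': array([ 0.10387777, -0.18914942,  0.18628253]), 'torque': array([ 0.01552384,  0.02525136, -0.00415643]), 'width': 0.9996435434263427}
```

View pics/scene0.png

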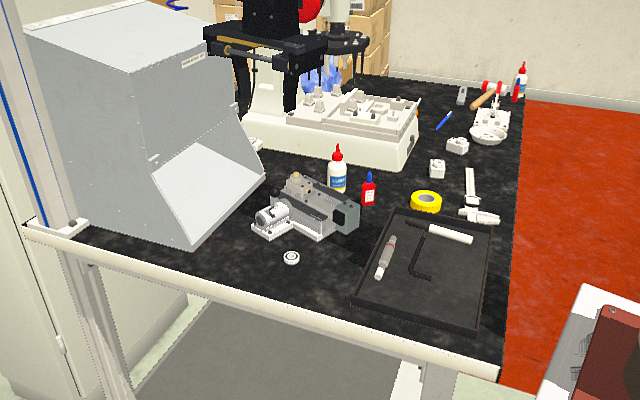

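View pics/wrist0.png

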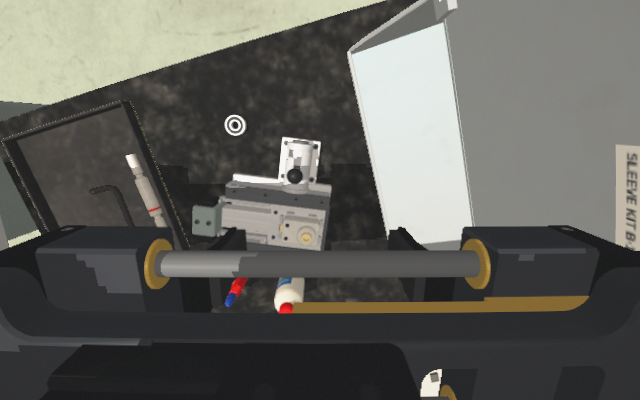

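View pics/side0.png

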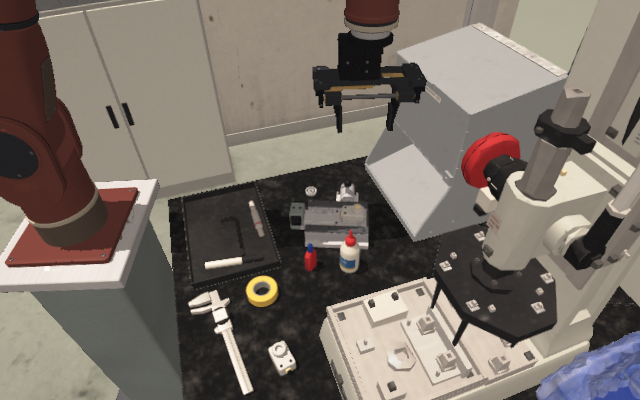

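The wrist view shows the fixture nearly aligned with world axes: ball near (295,175), grip head near (207,220), bearing (235,125), hood on the right. The scene and side views agree with that. I'll zoom in on the wrist view.

```bash
python3 - <<'E'
import cv2
a=cv2.imread("pics/wrist0.png")[105:255,180:360]
cv2.imwrite("pics/w0c.png",cv2.resize(a,None,fx=4,fy=4,interpolation=cv2.INTER_CUBIC))
E
```

```text
(no output)
```

View pics/w0c.png

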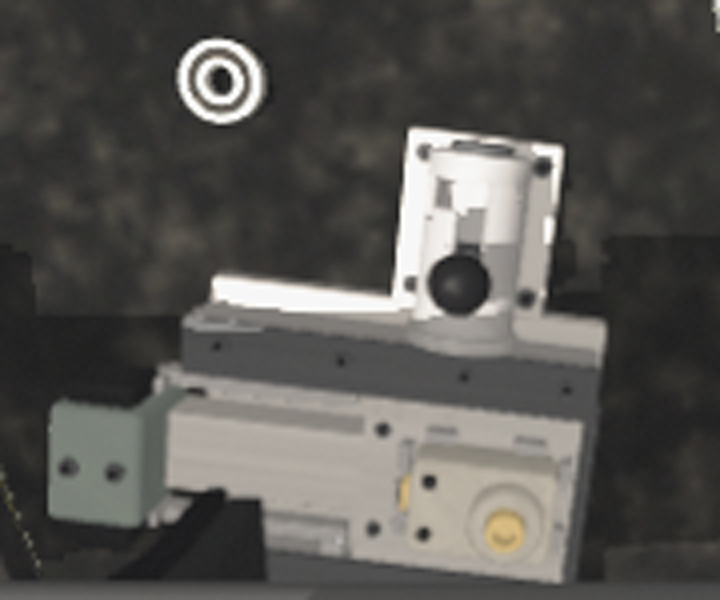

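The crop shows the ball at crop (459,285), rail screws from (217,346) to (567,389), and head top screws at (67,467) and (114,472). The parking notch is on the left, which is the front. Next I'll compute positions.

```bash
python3 - <<'E'
from h import *
C=cam("wrist"); S=cam("side"); Q=cam("scene")
w=lambda x,y:(180+(x-1.5)/4,105+(y-1.5)/4)
np.set_printoptions(precision=4,suppress=True)
b=onz(C,w(459,285),.072); print("ball",b)
a=[onz(C,w(*p),.045) for p in [(217,346),(340,361),(463,376),(567,389)]]
d=a[3]-a[0]; yaw=np.arctan2(d[1],d[0]); print(a,"yaw",np.degrees(yaw))
hs=[onz(C,w(*p),.063) for p in [(67,467),(114,472)]]; print("headscr",hs)
print("corner",onz(C,w(50,402),.06),onz(C,w(48,518),.06),onz(C,w(145,526),.06))
print("bearing",onz(C,w(221,81),.008))
# ball in side/scene by dark blob near the projection
for n,I in(("side",S),("scene",Q)):
    print(n,"ball proj",proj(I,b),"headscr",proj(I,hs))
# plate/hood: fixture->world guess from ball (5,72)
R=np.array([[np.cos(yaw),-np.sin(yaw)],[np.sin(yaw),np.cos(yaw)]])
O=b[:2]-R@[.005,.072]; print("origin",O)
for nm,p in dict(scr0=a[0],scr3=a[3],h0=hs[0],h1=hs[1],bear=onz(C,w(221,81),.008)).items(): print(nm,R.T@(p[:2]-O))
for n,I,z in(("side",S,(310,170,430,270)),("scene",Q,(240,160,370,250))):
    x0,y0,x1,y1=z; cv2.imwrite(f"pics/{n}c.png",cv2.resize(I[0][y0:y1,x0:x1],None,fx=4,fy=4,interpolation=cv2.INTER_CUBIC))
A=cv2.imread("pics/scenec.png");B=cv2.imread("pics/sidec.png")
H=np.zeros((400,1040,3),np.uint8)
cv2.imwrite("pics/both.png",cv2.resize(np.vstack([np.hstack([A,np.zeros((360,max(0,480-A.shape[1]),3),np.uint8)])]),None,fx=1,fy=1))
E
```

```text
ball [0.6251 0.0183 0.072 ]
[array([ 0.5483, -0.0051,  0.045 ]), array([ 0.5859, -0.0098,  0.045 ]), array([ 0.6236, -0.0144,  0.045 ]), array([ 0.6557, -0.0185,  0.045 ])] yaw -7.086346786234248
headscr [array([ 0.5059, -0.0383,  0.063 ]), array([ 0.5199, -0.0398,  0.063 ])]
corner [ 0.5016 -0.019   0.06  ] [ 0.4969 -0.0558  0.06  ] [ 0.5266 -0.0582  0.06  ]
bearing [0.5445 0.0739 0.008 ]
side ball proj [[348.3497 182.2338]] headscr [[294.4419 205.8257]
 [301.1532 205.9822]]
scene ball proj [[273.7688 192.656 ]] headscr [[349.4919 205.7024]
 [343.0993 202.6028]]
origin [ 0.6112 -0.0525]
scr0 [-0.0683  0.0393]
scr3 [0.0399 0.0393]
h0 [-0.1063  0.0011]
h1 [-0.0922  0.0014]
bear [-0.0818  0.1172]
```

View pics/both.png

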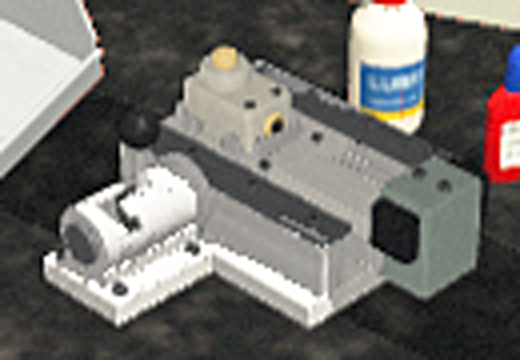

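The scene view confirms the ball: (275,192) seen against (274,193) projected. Fixture yaw is about -7.1° and the head grip is near (0.513, -0.039). I'll turn the jaws along fixture y, hover over the ball and look from close up.

```bash
python3 -m handwheel '[{"slide":[-3,2,-5],"rotation":[0,0,8.3]},{"slide":[-5,4,-10],"rotation":[0,0,16.6]},{"slide":[-8,6,-15],"rotation":[0,0,24.9]},{"slide":[-10,8,-20],"rotation":[0,0,33.2]},{"slide":[-13,9,-30],"rotation":[0,0,41.5]},{"slide":[-15,11,-40],"rotation":[0,0,49.8]},{"slide":[-18,13,-50],"rotation":[0,0,58.1]},{"slide":[-20,15,-60],"rotation":[0,0,66.4]},{"slide":[-23,17,-65],"rotation":[0,0,74.7]},{"slide":[-25,18,-70],"rotation":[0,0,82.9]}]' 50 30
python3 -m handwheel '[{"slide":[0,0,0],"rotation":[0,0,0]},{"slide":[0,0,0],"rotation":[0,0,0]},{"slide":[0,0,0],"rotation":[0,0,0]}]'
python3 - <<'E'
from h import *
s=env.observe(); print(s["ee_pos"],s["tcp_rot"].round(3),s["width"],s["qpos"])
C=cam("wrist"); cv2.imwrite("pics/w1.png",C[0])
S=cam("scene"); 
print(proj(C,[[.625,.018,.072],[.513,-.039,.06]]), proj(C,[s["ee_pos"]]))
E
```

```text
t: 1.3
ee_pos: [0.6246, 0.0182, 0.1521]
tcp_rot: [[-0.001, 0.118, 0.993], [0.0, 0.993, -0.118], [-1.0, -0.0, -0.001]]
ft_force: [-0.3, -0.3, 0.2]
width: 0.498
t: 1.6
ee_pos: [0.6253, 0.0178, 0.153]
tcp_rot: [[0.001, 0.127, 0.992], [-0.0, 0.992, -0.127], [-1.0, 0.0, 0.001]]
ft_force: [-0.2, 0.2, -0.2]
width: 0.502
[0.62528434 0.0178354  0.15295043] [[ 0.001  0.127  0.992]
 [-0.     0.992 -0.127]
 [-1.     0.     0.001]] 0.5019199656339175 [ 0.04312755  0.33576649 -0.17775736  1.60884815  0.06264643  1.20198039
  1.29579006]
[[315.67603239 207.06916794]
 [232.04186119  84.56651957]] [[315.02509909 243.03721624]]
```

View pics/w1.png

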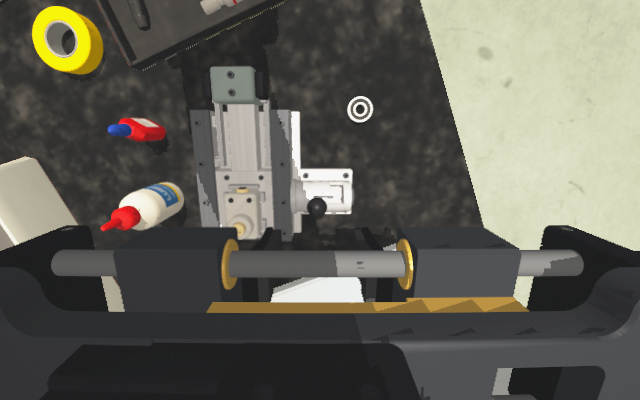

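The ball is at (317,207), where (316,207) was predicted, and the head is where computed. I'll descend and grip the ball.

```bash
python3 -m handwheel '[{"slide":[0,0,-30],"rotation":[0,0,0]},{"slide":[0,0,-60],"rotation":[0,0,0]},{"slide":[0,0,-85],"rotation":[0,0,0]},{"slide":[0,0,-97],"rotation":[0,0,0]},{"slide":[0,0,-97],"rotation":[0,0,0]},{"slide":[0,0,-97],"rotation":[0,0,0]}]'
python3 -m handwheel '[{"slide":[0,0,0],"rotation":[0,0,0]},{"slide":[0,0,0],"rotation":[0,0,0]},{"slide":[0,0,0],"rotation":[0,0,0]},{"slide":[0,0,0],"rotation":[0,0,0]},{"slide":[0,0,0],"rotation":[0,0,0]},{"slide":[0,0,0],"rotation":[0,0,0]},{"slide":[0,0,0],"rotation":[0,0,0]}]' 5 30
python3 - <<'E'
from h import *
s=env.observe(); print(s["ee_pos"],s["ft_force"],s["width"]*87)
E
```

```text
t: 2.3
ee_pos: [0.6257, 0.0181, 0.0566]
tcp_rot: [[0.001, 0.124, 0.992], [0.0, 0.992, -0.124], [-1.0, 0.0, 0.001]]
ft_force: [-0.3, 0.8, 0.6]
width: 0.501
t: 3.0
ee_pos: [0.6252, 0.0177, 0.0559]
tcp_rot: [[0.001, 0.124, 0.992], [-0.0, 0.992, -0.124], [-1.0, -0.0, 0.001]]
ft_force: [-0.3, -0.5, 4.7]
width: 0.184
[0.62524121 0.01767403 0.05591623] [-0.29136547 -0.4572266   4.68713646] 16.017494590831678
```

```bash
python3 -m handwheel '[{"slide":[0.5,4,0],"rotation":[0,0,0]},{"slide":[1,8,0],"rotation":[0,0,0]},{"slide":[1.5,12,0],"rotation":[0,0,0]},{"slide":[2,16,0],"rotation":[0,0,0]},{"slide":[2.5,20,0],"rotation":[0,0,0]},{"slide":[2.7,21.5,0],"rotation":[0,0,0]},{"slide":[2.7,21.5,0],"rotation":[0,0,0]},{"slide":[2.7,21.5,0],"rotation":[0,0,0]}]'
python3 - <<'E'
from h import *
S=cam("scene"); cv2.imwrite("pics/s2.png",cv2.resize(S[0][130:270,200:380],None,fx=4,fy=4,interpolation=cv2.INTER_CUBIC))
E
```

```text
t: 3.8
ee_pos: [0.6279, 0.0367, 0.0559]
tcp_rot: [[0.0, 0.126, 0.992], [-0.003, 0.992, -0.126], [-1.0, -0.003, 0.001]]
ft_force: [-1.8, -8.8, 6.5]
width: 0.185
```

View pics/s2.png

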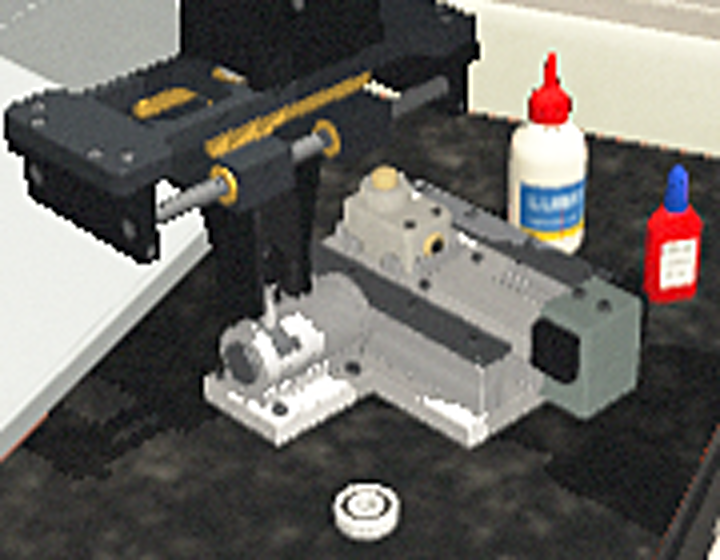

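The bolt is drawn about 19 mm, the stem is near the slot's end, and the spring force is about 9 N with about 2 mm of arm compliance. I'll draw a bit more, then start the turn.

```bash
python3 -m handwheel '[{"slide":[0.3,2.8,0],"rotation":[0,0,0]},{"slide":[0.3,2.8,0],"rotation":[0,0,0]},{"slide":[0.3,2.8,0],"rotation":[0,0,0]}]'
python3 -m handwheel '[{"slide":[-3.5,0.4,-0.2],"rotation":[0,0,0]},{"slide":[-7,0.9,-0.6],"rotation":[0,0,0]},{"slide":[-10.8,1.3,-1.4],"rotation":[0,0,0]},{"slide":[-10.8,1.3,-1.4],"rotation":[0,0,0]}]'
```

```text
t: 4.15
ee_pos: [0.6282, 0.0392, 0.0559]
tcp_rot: [[0.0, 0.126, 0.992], [-0.003, 0.992, -0.126], [-1.0, -0.003, 0.001]]
ft_force: [-0.6, -10.1, 5.9]
width: 0.182
t: 4.55
ee_pos: [0.6172, 0.0405, 0.0543]
tcp_rot: [[0.0, 0.126, 0.992], [-0.003, 0.992, -0.126], [-1.0, -0.003, 0.001]]
ft_force: [0.2, -9.4, 3.3]
width: 0.185
```

```bash
python3 -m handwheel '[{"slide":[-5,0.6,-1.8],"rotation":[0,0,0]},{"slide":[-10,1.3,-4.2],"rotation":[0,0,0]},{"slide":[-14.5,1.8,-7.2],"rotation":[0,0,0]},{"slide":[-18.7,2.4,-10.9],"rotation":[0,0,0]},{"slide":[-22,2.8,-15],"rotation":[0,0,0]},{"slide":[-24.3,3.1,-18],"rotation":[0,0,0]},{"slide":[-25.3,3.2,-19.6],"rotation":[0,0,0]},{"slide":[-25.3,3.2,-19.6],"rotation":[0,0,0]},{"slide":[-25.3,3.2,-19.6],"rotation":[0,0,0]}]'
```

```text
t: 5.45
ee_pos: [0.5913, 0.0438, 0.0341]
tcp_rot: [[-0.002, 0.126, 0.992], [-0.003, 0.992, -0.126], [-1.0, -0.003, -0.001]]
ft_force: [-2.0, -9.8, 2.4]
width: 0.181
```

```bash
python3 -m handwheel '[{"slide":[-0.7,-2,-0.7],"rotation":[0,0,0]},{"slide":[-1,-4,-0.7],"rotation":[0,0,0]},{"slide":[-1.3,-6,-0.7],"rotation":[0,0,0]},{"slide":[-1.5,-7.5,-0.7],"rotation":[0,0,0]},{"slide":[-1.5,-7.5,-0.7],"rotation":[0,0,0]}]'
```

```text
t: 5.95
ee_pos: [0.5903, 0.0385, 0.0336]
tcp_rot: [[-0.0, 0.124, 0.992], [-0.001, 0.992, -0.124], [-1.0, -0.001, -0.0]]
ft_force: [-0.9, -5.6, 0.4]
width: 0.182
```

```bash
python3 -m handwheel '[{"slide":[0,0,0],"rotation":[0,0,0]},{"slide":[0,0,0],"rotation":[0,0,0]},{"slide":[0,0,0],"rotation":[0,0,0]},{"slide":[0,0,0],"rotation":[0,0,0]}]' 36
python3 -m handwheel '[{"slide":[0,0,8],"rotation":[0,0,0]},{"slide":[0,0,30],"rotation":[0,0,0]},{"slide":[0,0,65],"rotation":[0,0,0]},{"slide":[0,0,90],"rotation":[0,0,0]},{"slide":[0,0,90],"rotation":[0,0,0]},{"slide":[0,0,90],"rotation":[0,0,0]}]'
python3 - <<'E'
from h import *
S=cam("scene"); W=cam("wrist"); s=env.observe(); print(s["ee_pos"])
A=cv2.resize(S[0][150:260,230:370],None,fx=4,fy=4,interpolation=cv2.INTER_CUBIC)
B=W[0][0:260,100:500]
h=np.zeros((600,560,3),np.uint8); 
cv2.imwrite("pics/s3.png",A); cv2.imwrite("pics/w3.png",cv2.resize(B,None,fx=2,fy=2,interpolation=cv2.INTER_CUBIC))
print(proj(W,[.513,-.039,.06]))
E
```

```text
t: 6.35
ee_pos: [0.5903, 0.0402, 0.0338]
tcp_rot: [[-0.0, 0.123, 0.992], [0.001, 0.992, -0.123], [-1.0, 0.001, -0.0]]
ft_force: [0.4, 0.2, -0.6]
width: 0.35
t: 6.95
ee_pos: [0.5907, 0.0395, 0.1247]
tcp_rot: [[0.002, 0.124, 0.992], [0.0, 0.992, -0.124], [-1.0, 0.0, 0.002]]
ft_force: [0.1, -1.0, -0.5]
width: 0.356
[0.5897198  0.03926869 0.12304084]
[[203.20430487 130.3681639 ]]
```

View pics/w3.png

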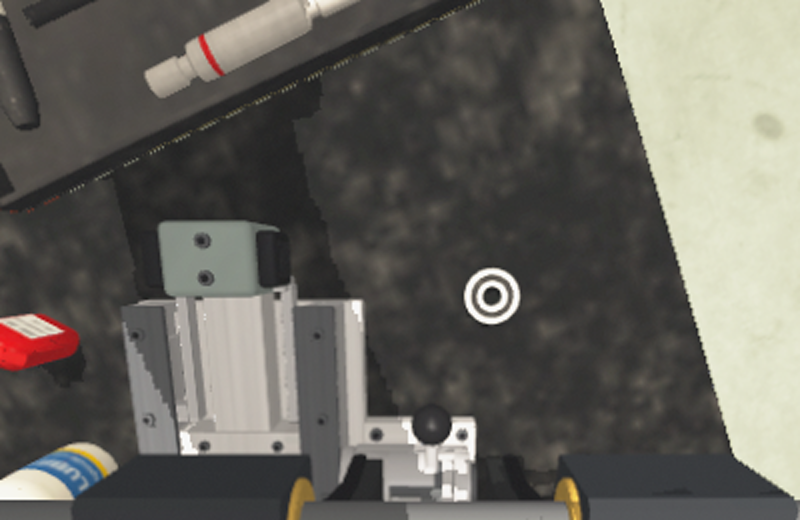

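The ball is parked to the front at crop (431,424) and stays there with the jaws open. The head screws are at crop (202,240) and (206,278). I'll refine the head position.

```bash
python3 - <<'E'
from h import *
W=cam("wrist"); s=env.observe(); print(s["ee_pos"])
w=lambda x,y:(100+(x-.5)/2,(y-.5)/2)
a,b=onz(W,w(202,240),.063),onz(W,w(206,278),.063)
print(a,b,(a+b)/2, "ball",onz(W,w(431,424),.0497))
print("tray",onz(W,w(300,118),.021))
E
```

```text
[0.58962923 0.03925359 0.12277856]
[ 0.50479271 -0.03788079  0.063     ] [ 0.51882164 -0.03941667  0.063     ] [ 0.51180717 -0.03864873  0.063     ] ball [0.59131537 0.0388272  0.0497    ]
tray [ 0.45723746 -0.00136823  0.021     ]
```

```bash
python3 -m handwheel '[{"slide":[-20,-20,0],"rotation":[0,0,0]},{"slide":[-45,-45,0],"rotation":[0,0,0]},{"slide":[-65,-65,0],"rotation":[0,0,0]},{"slide":[-78,-78,0],"rotation":[0,0,0]},{"slide":[-78,-78,0],"rotation":[0,0,0]},{"slide":[-78,-78,0],"rotation":[0,0,0]},{"slide":[-78,-78,0],"rotation":[0,0,0]}]' 85 30
python3 -m handwheel '[{"slide":[0,0,-30],"rotation":[0,0,0]},{"slide":[0,0,-55],"rotation":[0,0,0]},{"slide":[0,0,-80],"rotation":[0,0,0]},{"slide":[0,0,-95],"rotation":[0,0,0]},{"slide":[0,0,-95],"rotation":[0,0,0]},{"slide":[0,0,-95],"rotation":[0,0,0]}]'
```

```text
t: 7.8
ee_pos: [0.5131, -0.0376, 0.1238]
tcp_rot: [[0.0, 0.122, 0.993], [0.0, 0.993, -0.122], [-1.0, 0.0, 0.0]]
ft_force: [0.1, 1.3, 0.8]
width: 0.828
t: 8.4
ee_pos: [0.5129, -0.038, 0.029]
tcp_rot: [[-0.0, 0.123, 0.992], [0.0, 0.992, -0.123], [-1.0, 0.0, -0.0]]
ft_force: [0.7, -0.3, -0.2]
width: 0.849
```

```bash
python3 -m handwheel '[{"slide":[0,0,0],"rotation":[0,0,0]},{"slide":[0,0,0],"rotation":[0,0,0]},{"slide":[0,0,0],"rotation":[0,0,0]},{"slide":[0,0,0],"rotation":[0,0,0]},{"slide":[0,0,0],"rotation":[0,0,0]},{"slide":[0,0,0],"rotation":[0,0,0]},{"slide":[0,0,0],"rotation":[0,0,0]},{"slide":[0,0,0],"rotation":[0,0,0]}]' 35 30
```

```text
t: 9.2
ee_pos: [0.5123, -0.0404, 0.0294]
tcp_rot: [[0.0, 0.125, 0.992], [-0.002, 0.992, -0.125], [-1.0, -0.002, 0.0]]
ft_force: [-4.3, -6.7, 8.9]
width: 0.423
```

```bash
python3 -m handwheel '[{"slide":[-0.3,-2,0],"rotation":[0,0,0]},{"slide":[-0.3,-2,0],"rotation":[0,0,0]},{"slide":[-4,-1.5,0],"rotation":[0,0,0]},{"slide":[-8,-1,0],"rotation":[0,0,0]},{"slide":[-8,-1,0],"rotation":[0,0,0]},{"slide":[-8,-1,0],"rotation":[0,0,0]}]'
```

```text
t: 9.8
ee_pos: [0.5043, -0.0395, 0.0294]
tcp_rot: [[0.001, 0.124, 0.992], [0.0, 0.992, -0.124], [-1.0, 0.0, 0.001]]
ft_force: [-1.0, -0.3, 9.4]
width: 0.424
```

```bash
python3 -m handwheel '[{"slide":[-6,0.7,0],"rotation":[0,0,0]},{"slide":[-12,1.5,0],"rotation":[0,0,0]},{"slide":[-18,2.2,0],"rotation":[0,0,0]},{"slide":[-24,3,0],"rotation":[0,0,0]},{"slide":[-29,3.6,0],"rotation":[0,0,0]},{"slide":[-33,4.1,0],"rotation":[0,0,0]},{"slide":[-34,4.2,0],"rotation":[0,0,0]},{"slide":[-34,4.2,0],"rotation":[0,0,0]}]'
```

```text
t: 10.6
ee_pos: [0.4725, -0.0354, 0.0295]
tcp_rot: [[0.005, 0.123, 0.992], [0.0, 0.992, -0.123], [-1.0, 0.001, 0.005]]
ft_force: [10.8, -0.5, -2.5]
width: 0.425
```

The slide is against its stop: about 40 mm of travel, with the pull force rising to 11 N. I'll let go while still lightly pulling, then rise.

```bash
python3 -m handwheel '[{"slide":[0.5,0,0],"rotation":[0,0,0]},{"slide":[0.5,0,0],"rotation":[0,0,0]},{"slide":[0.5,0,0],"rotation":[0,0,0]},{"slide":[0.5,0,0],"rotation":[0,0,0]},{"slide":[0.5,0,0],"rotation":[0,0,0]},{"slide":[0.5,0,0],"rotation":[0,0,0]}]' 88
python3 -m handwheel '[{"slide":[0,0,10],"rotation":[0,0,0]},{"slide":[0,0,40],"rotation":[0,0,0]},{"slide":[0,0,80],"rotation":[0,0,0]},{"slide":[0,0,120],"rotation":[0,0,0]},{"slide":[0,0,120],"rotation":[0,0,0]},{"slide":[0,0,120],"rotation":[0,0,0]}]'
python3 - <<'E'
from h import *
S=cam("scene"); W=cam("wrist"); D=cam("side")
A=cv2.resize(S[0][150:260,230:380],(800,587),interpolation=cv2.INTER_CUBIC)
cv2.imwrite("pics/s4.png",A); cv2.imwrite("pics/w4.png",W[0]); cv2.imwrite("pics/d4.png",cv2.resize(D[0][160:280,260:420],(800,600),interpolation=cv2.INTER_CUBIC))
E
```

```text
t: 11.2
ee_pos: [0.47, -0.0354, 0.0284]
tcp_rot: [[-0.001, 0.124, 0.992], [0.0, 0.992, -0.124], [-1.0, -0.0, -0.001]]
ft_force: [-0.2, 0.3, -0.6]
width: 0.847
t: 11.8
ee_pos: [0.4713, -0.0355, 0.1501]
tcp_rot: [[0.002, 0.124, 0.992], [-0.0, 0.992, -0.124], [-1.0, 0.0, 0.002]]
ft_force: [-0.1, 0.0, -0.4]
width: 0.88
```

View pics/s4.png

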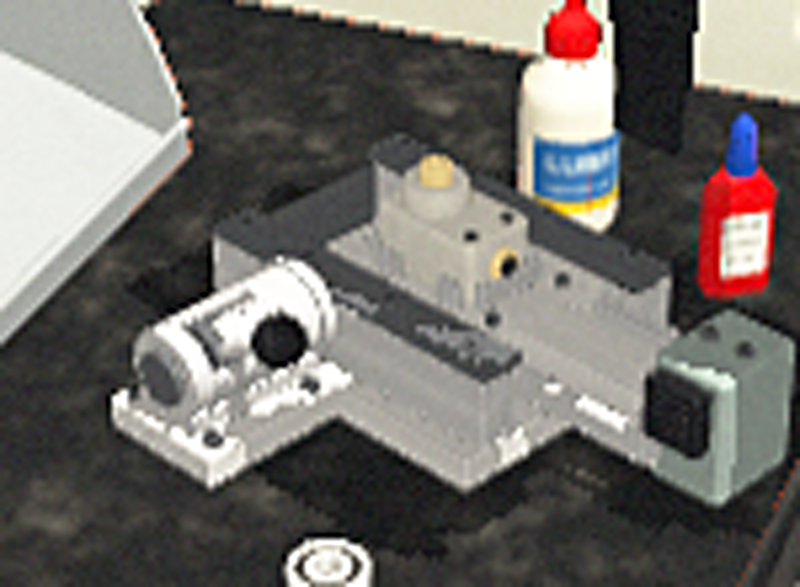

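View pics/d4.png

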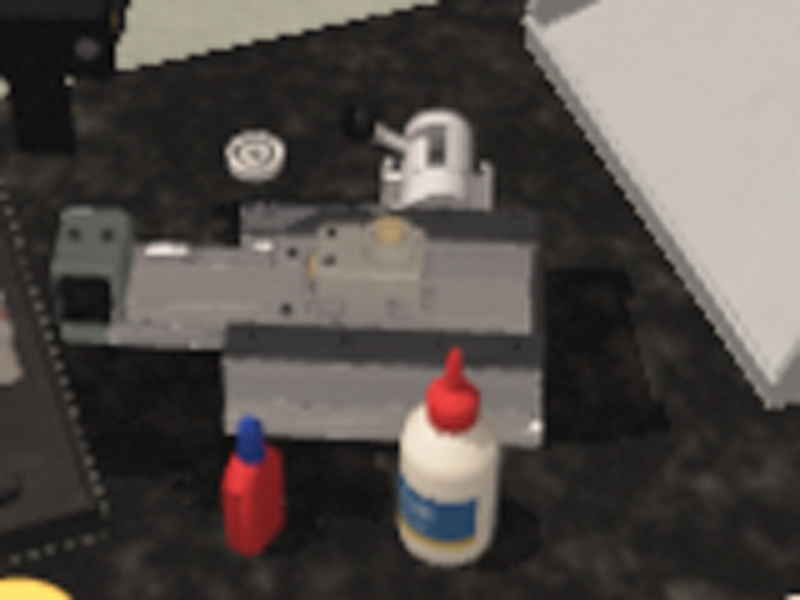

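The slide is out, the housing is seated, the handle is parked at the front and the bottles and bearing are undisturbed. Last check is whether both buttons are back out (54 mm span) and the head sits at full travel.

```bash
python3 - <<'E'
from h import *
W=cam("wrist"); s=env.observe(); p=proj(W,[.472,-.0345,.06])[0]; print(p)
x0,y0=int(p[0])-65,int(p[1])-50; print(x0,y0)
x0=max(x0,0);y0=max(y0,0)
cv2.imwrite("pics/w5.png",cv2.resize(W[0][y0:y0+100,x0:x0+130],None,fx=6,fy=6,interpolation=cv2.INTER_CUBIC))
f=np.array([.124,.992,0])
c=np.array([.472,-.0345,.057])
for k in(-.027,-.020,.020,.027): print(k,(proj(W,c+k*f)[0]-[x0,y0])*6)
E
```

```text
[316.93151237 207.66111221]
251 157
-0.027 [220.69487535 298.28647419]
-0.02 [266.02215862 298.40443211]
0.02 [525.1083215  299.05909132]
0.027 [570.41826097 299.17015709]
```

View pics/w5.png

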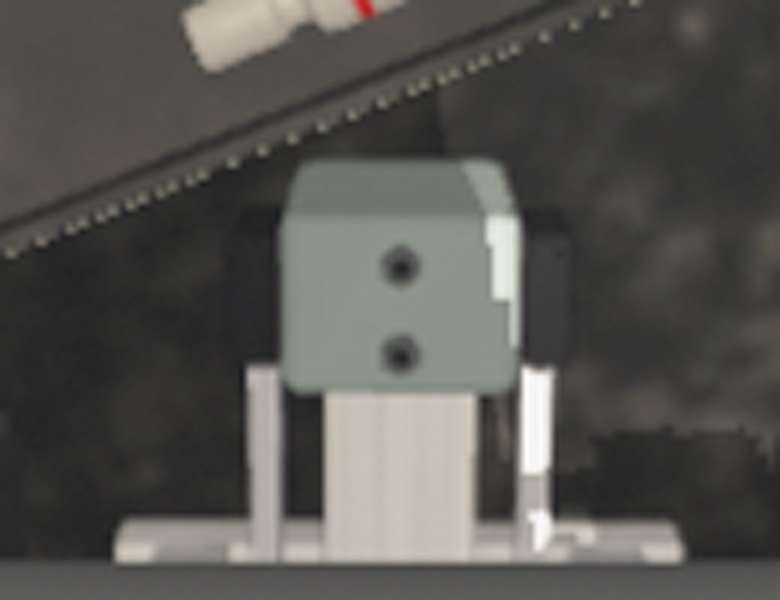

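```bash
python3 - <<'E'
from h import *
W=cam("wrist"); w=lambda x,y:(251+(x-2.5)/6,157+(y-2.5)/6)
a,b=onz(W,w(400,266),.063),onz(W,w(400,355),.063); m=(a+b)/2
print(m,(m-[.5118,-.0386,.063])@[-.992,.124,0], env.observe()["t"])
E
```

```text
[ 0.4718788  -0.03418023  0.063     ] 0.04014987836479585 12.05
```

The head has travelled 40.1 mm and both buttons are out about 26 mm each side, so the catch is in. Handing in.

```bash
python3 -c "
from plant import env
print(env.hand_in())"
```

```text
the job is handed in; nothing more can be done
None
```

The job is done and handed in at about 12 s of robot time. I drew the bolt out by its ball, turned it to the front and let it back onto the notch's seat. Then I pinched the catch buttons, drew the slide to its stop and let go.

**Last checks:**
- **Bolt:** the tool's position put it at about 16.3 mm when seated. The pictures show the handle still parked at the front with nothing touching it.
- **Slide:** the head moved 40.1 mm by the wrist camera. The pull had risen to about 11 N at the stop.
- **Catch:** both buttons stand about 26 mm from the head's centre, against 27 mm nominal. I take that as snapped out, within picture accuracy. I did not push the slide back to test the catch.
- **Surroundings:** the housing looks seated in its nest, and the bottles and bearing look undisturbed. I judged these by eye and did not measure them.

No check failed. The gripper's reading on the ball was 16 mm against its 18 mm diameter, probably the pads giving a little, and the grip held throughout.

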